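# Pack the sampling set into its organiser tray

### The job

Pack the sampling set into the organiser tray beside the etching tub, each thing in the pocket made for it: the dish of copper chips flat in the shallow wide round one, the small vial upright in the narrow round one, the beaker upright in the deep wide round one and the small blue-capped bottle upright in the square one. All of it is glass, so set it down, do not let it drop. Only the smaller of the two blue-capped bottles out on the bench and the smaller of the two vials belong to the set: leave the larger ones standing where they are.

Things in the scene. Friction and masses are not known exactly. Their poses are not given: they have to be found in the camera images.
- small_bottle: the smaller of the two blue-capped clear glass bottles that stand forward on the bench, one left of the tray, the other right of the tub by a big jar (not those in the row at the back). Upright: 130 mm tall, body 58 mm across up to 65 mm height, then a shoulder; cap 44 mm across from 101 to 130 mm height, firmly on, good to grip. 0.2 kg. Round. Origin: centre of its underside, z up.
- large_bottle: the larger blue-capped glass bottle, upright: 152 mm tall, 70 mm across, cap 41 mm across. Not part of the set: leave it alone. It and the small bottle swap places from start to start. Origin: centre of its underside.
- beaker: a low clear glass beaker with a spout, open at the top, upright: 72 mm tall, body 52 mm across, rim 56 mm across, 62 mm along its own y from the spout to the opposite side of the rim. Below the rim it is almost round and can be gripped across any side, best along its x axis. 0.05 kg. Origin: centre of its underside, z up.
- small_vial: the smaller of the two white screw vials, red cap, upright: 50 mm tall, 22 mm across (cap 20 mm across, from 40 mm up). 0.03 kg. Round. Origin: centre of its underside, z up.
- large_vial: the larger white screw vial, black cap, upright: 64 mm tall, 28 mm across. It stands behind the others, towards the wall. Not part of the set: leave it alone. Origin: centre of its underside. (Posts and rods round the tub are up to 340 mm tall; wall cabinets hang 400 mm above the bench from 0.73 m ahead of the robot.)
- dish: a round clear glass Petri dish with a few copper chips fixed in it, lying flat: 62 mm across, 14 mm high. 0.035 kg. Origin: centre of its underside, z up.
- bottle_insert: fixed grey square block, 87 x 87 x 24 mm, one of four lying edge to edge, two by two in any order, in a low aluminium tray (186 mm square, rim 8 mm below the blocks' tops). This one has a square pocket, 74 x 74 mm, 18 mm deep, for the small bottle; floor 6 mm above the origin. Origin: centre of its underside, 3 mm above the bench; x, y along its edges, z up.
- beaker_insert: fixed grey square block, 87 x 87 x 24 mm, one of four lying edge to edge, two by two in any order, in a low aluminium tray (186 mm square, rim 8 mm below the blocks' tops). This one has a wide round pocket, 68 mm across, 18 mm deep, for the beaker; floor 6 mm above the origin. Origin: centre of its underside, 3 mm above the bench; x, y along its edges, z up.
- vial_insert: fixed grey square block, 87 x 87 x 24 mm, one of four lying edge to edge, two by two in any order, in a low aluminium tray (186 mm square, rim 8 mm below the blocks' tops). This one has a narrow round pocket, 38 mm across, 18 mm deep, for the small vial; floor 6 mm above the origin. Origin: centre of its underside, 3 mm above the bench; x, y along its edges, z up.
- dish_insert: fixed grey square block, 87 x 87 x 24 mm, one of four lying edge to edge, two by two in any order, in a low aluminium tray (186 mm square, rim 8 mm below the blocks' tops). This one has a shallow round pocket, 78 mm across, 5 mm deep, for the dish; floor 19 mm above the origin. It leaves 8 mm round the dish: keep fingertips over 5 mm above its underside. Origin: centre of its underside, 3 mm above the bench; x, y along its edges, z up.

How it is judged:
At the end, for the whole second after the job is handed in: Dish, small vial, beaker and small bottle each rest upright on the floor of their own pocket, within 12 mm of its middle (bottle and beaker 14), tilted under 0.12 rad (vial 0.15, dish 0.07) and still. The large bottle and large vial stand within 2 cm of where they were (horizontal distance between small_bottle and bottle_insert below 0.014 m and z of small_bottle in the frame of bottle_insert below 0.01 m and angle between each of small_bottle, beaker's own z axis and vertical below 0.12 rad and linear speed of each of small_bottle, beaker, small_vial, dish below 0.02 m/s and horizontal distance between beaker and beaker_insert below 0.014 m and z of beaker in the frame of beaker_insert below 0.01 m and horizontal distance between small_vial and vial_insert below 0.012 m and z of small_vial in the frame of vial_insert below 0.01 m and angle between small_vial's own z axis and vertical below 0.15 rad and horizontal distance between dish and dish_insert below 0.012 m and z of dish in the frame of dish_insert below 0.0215 m and angle between dish's own z axis and vertical below 0.07 rad and distance of each of large_bottle, large_vial from where it was at the start of the episode below 0.02 m and angle between each of large_bottle, large_vial's own z axis and vertical below 0.2 rad); the robot touches nothing.
It fails at once if a thing of the set is dropped into its pocket: it moves faster than 0.65 m/s within 6 cm above its insert (a fall of about 2 cm) ((horizontal distance between small_bottle and bottle_insert below 0.04 m and z of small_bottle in the frame of bottle_insert below 0.06 m and linear speed of small_bottle above 0.65 m/s) or (horizontal distance between beaker and beaker_insert below 0.04 m and z of beaker in the frame of beaker_insert below 0.06 m and linear speed of beaker above 0.65 m/s) or (horizontal distance between small_vial and vial_insert below 0.04 m and z of small_vial in the frame of vial_insert below 0.06 m and linear speed of small_vial above 0.65 m/s) or (horizontal distance between dish and dish_insert below 0.04 m and z of dish in the frame of dish_insert below 0.06 m and linear speed of dish above 0.65 m/s)).
It fails at once if the large bottle is shifted by more than 2 cm or tipped by more than 0.35 rad (distance of large_bottle from where it was at the start of the episode above 0.02 m or angle between large_bottle's own z axis and vertical above 0.35 rad).
It fails at once if the large vial is shifted by more than 2 cm or tipped by more than 0.35 rad (distance of large_vial from where it was at the start of the episode above 0.02 m or angle between large_vial's own z axis and vertical above 0.35 rad).
It also fails if it takes over 144 s, if anything falls off the work surface, if the arm or the gripper's body presses on something with over 40 N, if the wrist force passes 120 N, or if a joint passes its speed limit or range.

### The arm

A 7-joint arm with a two-finger parallel gripper is mounted at the origin on a cart in front of the work surface, level with it; the furniture and walls round the work are solid. World frame = base frame: x ahead of the robot, y to its left, z up, the work surface at z = 0. Lengths are in m, angles in rad, forces in N, time in s.
With the tool pointing down it reaches from about 0.4 to 0.85 m from the base axis. Payload 4.5 kg.
Tool frame: the origin (TCP) lies at the very end of the fingers, on their centre line; the grasp point (between the pads) lies 19 mm behind it; z points along the fingers, y is the line along which they close (so a half turn about z gives the same grasp; the last joint's range is limited). The gripper opens to 85 mm and grips with 20 to 120 N. Pads are 22 mm wide; open, the fingers measure 114 mm over their backs; the gripper's body (76 mm by 85 mm) begins 54 mm behind the grasp point. The pads swing forward as they close: fully open they stand 13 mm farther back than shut.
Start: joints at [1.301, 0.689, -0.195, 1.565, 0.157, 0.902, -0.215], TCP at [0.187, -0.596, 0.231] pointing down, gripper open.
Joint ranges: [-3.01, 3.01], [-0.46, 2.08], [-1.47, 1.51], [0.13, 2.56], [-1, 4.14], [0.04, 2.09], [-2.66, 2.66]. Speed limits (rad/s): [2.57, 2.57, 3.14, 3.14, 3.14, 3.14, 3.14].

### API

Orientations are given as [roll, pitch, yaw] about the fixed x, y, z axes, in that order (R = Rz(yaw) Ry(pitch) Rx(roll)).
In Python, from plant import get_obs, read_camera, camera_info, sign_off gives the robot as it stands.
- The arm moves only by the shell command python3 -m creep 'ROWS' [FORCE]. ROWS is JSON, a list that holds one entry, the list of rows, each a list of 5 numbers: the shift along the world's x, y, z in units of 1 m (1.0 is 1 m), then the turn about the world's z in units of 10 degrees (1.0 is 10 degrees), then the closure, from 0 (fully open) to 1 (shut). In form: [[[x, y, z, turn, hand], ...]]. A call has exactly 5 rows; each row shifts and turns the commanded pose from where the row before left it; what a row does not reach is not made up. A row lasts 1/8 s, in which the tool goes at most 62.5 mm and 10.7 degrees, less where a joint would pass 70% of its speed; a pose out of reach is approached as far as the arm can. A call with a number of a shift or a turn outside -1 to 1 is refused whole. A call with a gripper value outside its range is refused whole. The fingers move at their own pace and stop on an object; FORCE is the grip in N (left out, the last holds). Time passes only in rows, so rows that do not move let the fingers close, or fill a call up. It gives the time, the measured TCP pose, the force, the opening and the grip force at its end, in the units of the state.
- get_obs(): the state, without advancing time (a new reading comes with each control period).
- read_camera(name): name is "scene" or "side" or "wrist"; returns the picture (480x640x3 uint8, blue, green, red); there is no depth.
- camera_info(name): a dict with "intrinsics" (3x3 intrinsics, pixels), "world_from_camera" (4x4, takes a point from camera to world coordinates). Camera axes: x right, y up, looking along -z (the intrinsics and any distortion apply to the point x, -y, -z); pixel columns grow to the right and rows downward; lengths in m; the calibration is good to about 2 mm. A picture is of the moment at which its call begins: read the wrist's pose just before it. camera_info takes no time and is no camera call; for the wrist camera it gives the pose at the moment of the call.
- sign_off(): hands the job in; it is judged then, once.
The state is a dict: "time_s": time; "joint_positions": joint angles; "qvel": joint speeds; "tau": joint torques, N m; "position": TCP position; "ee_rot": TCP orientation; "wrist_force": force on the tool from outside, world axes, zero at the start; "wrist_torque": the same for the moment, N m; "grip_width": opening from 0.0 (shut) to 1.0 (fully open); "finger_force": force on a finger pad.
Only numpy, scipy, OpenCV 4.12 (cv2) and the standard library are available. Lean on these libraries where they do the work, as an engineer would, in place of code of your own. Each camera call takes 0.05 s, during which the arm holds its last target. There are 200 camera calls.

## Working session

There is one attempt and no reset: what is moved stays moved. The work goes in short steps, Python scripts to look and compute and a shell command to move; the robot and the scene stay as the last step left them, time stands still between calls to the robot, and variables do not carry over. Pictures are saved under pics/ and viewed, at most 14 in all, crops included, and the job is handed in when it is done.

```bash
mkdir -p pics; ls; python3 - <<'E'
from plant import *
import cv2,numpy as np
o=get_obs();print({k:np.round(v,3).tolist() for k,v in o.items()})
for n in ("scene","side"):
    cv2.imwrite(f"pics/{n}0.png",read_camera(n));c=camera_info(n);print(n,{k:np.round(v,3).tolist() if not isinstance(v,str) else v for k,v in c.items()})
E
```

```text
pics
{'time_s': 0.0, 'joint_positions': [1.301, 0.69, -0.195, 1.566, 0.157, 0.903, -0.215], 'qvel': [-0.002, 0.001, -0.001, -0.001, -0.0, -0.0, 0.0], 'tau': [0.001, -53.961, -1.266, -15.854, 0.009, 0.009, 0.0], 'position': [0.187, -0.596, 0.23], 'ee_rot': [-3.14, 0.0, 0.304], 'wrist_force': [0.103, 0.121, -0.152], 'wrist_torque': [-0.028, 0.001, 0.014], 'finger_force': 0.0, 'grip_width': 1.002}
scene {'intrinsics': [[434.281, 0.0, 319.609], [0.0, 434.281, 239.89], [0.0, 0.0, 1.0]], 'world_from_camera': [[0.993, 0.082, -0.082, 0.473], [-0.115, 0.784, -0.61, -0.593], [0.014, 0.615, 0.788, 0.867], [0.0, 0.0, 0.0, 1.0]]}
side {'intrinsics': [[538.121, 0.0, 319.867], [0.0, 538.121, 248.123], [0.0, 0.0, 1.0]], 'world_from_camera': [[-0.999, 0.032, -0.019, 0.562], [-0.035, -0.64, 0.768, 1.15], [0.012, 0.768, 0.641, 0.939], [0.0, 0.0, 0.0, 1.0]]}
```

View pics/scene0.png

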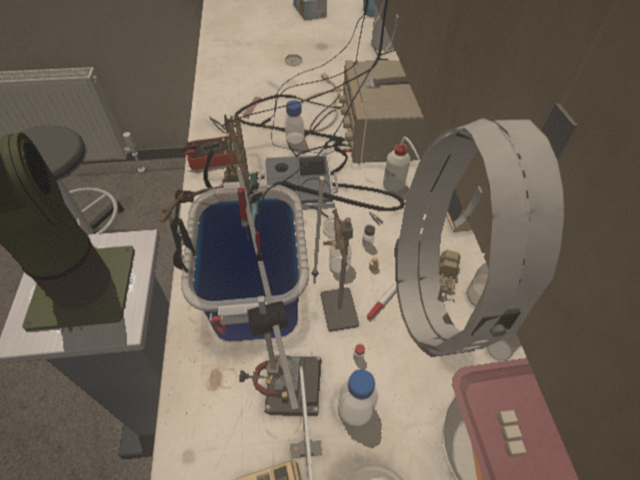

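View pics/side0.png

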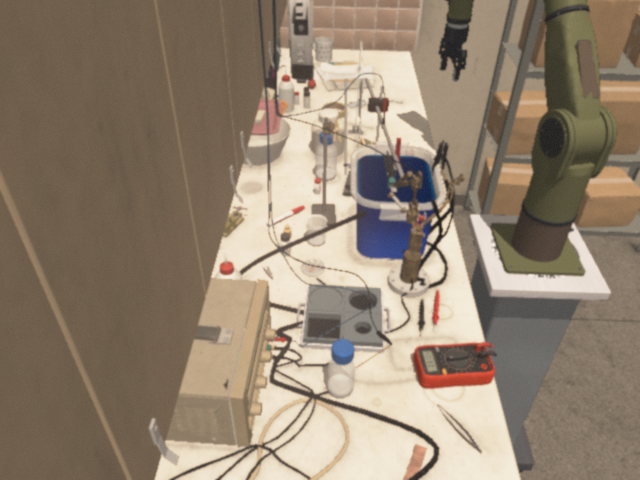

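Scene shows the bottle right of the tub (358,398), red vial (360,352), beaker (336,258), large vial (369,233). Side shows the tray (345,315), left bottle (341,370), dish (313,268). I'll zoom in next.

```bash
python3 - <<'E'
import cv2
s=cv2.imread("pics/side0.png");c=cv2.imread("pics/scene0.png")
cv2.imwrite("pics/a.png",cv2.resize(s[220:400,220:440],None,fx=3.3,fy=3.3,interpolation=cv2.INTER_CUBIC))
cv2.imwrite("pics/b.png",cv2.resize(c[200:440,200:430],None,fx=2.5,fy=2.5,interpolation=cv2.INTER_CUBIC))
cv2.imwrite("pics/c.png",cv2.resize(s[110:290,240:440],None,fx=3.3,fy=3.3,interpolation=cv2.INTER_CUBIC))
E
```

```text
(no output)
```

View pics/a.png

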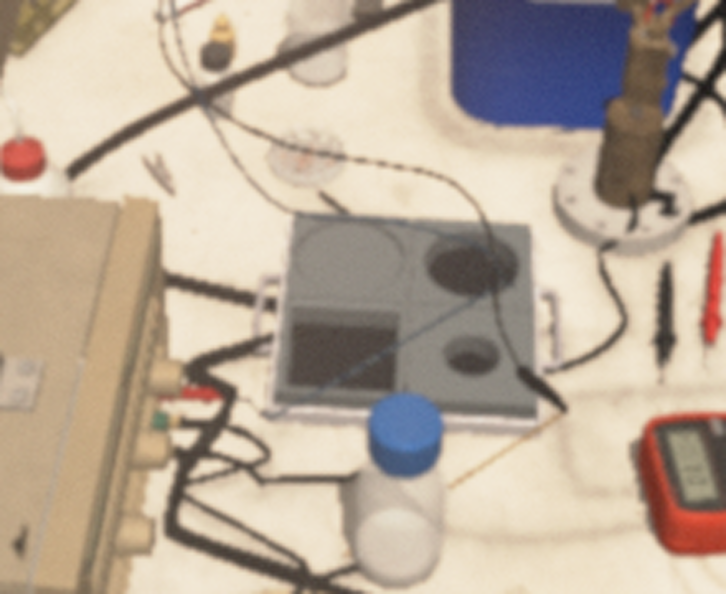

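View pics/b.png

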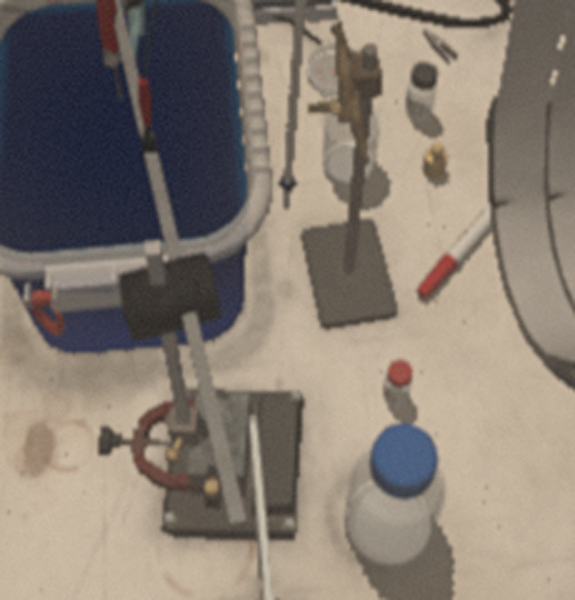

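View pics/c.png

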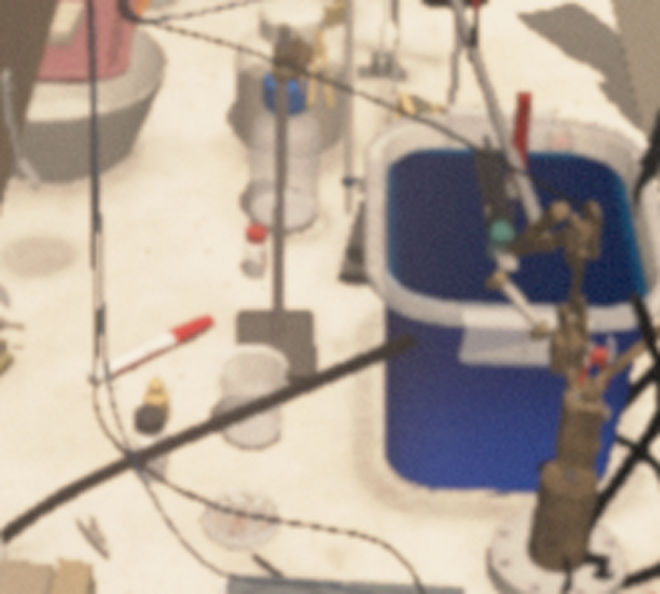

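Small bottle is the left one (cap/body ratio 0.77 against 0.57). Pockets in crop a: dish (348,256), beaker (472,268), vial (471,355), square (343,355). Now I'll localise everything.

```bash
cat > h.py <<'E'
import numpy as np
from plant import camera_info
def ray(n,p,c=None):
    c=c or camera_info(n);K=np.array(c["intrinsics"]);T=np.array(c["world_from_camera"])
    d=np.linalg.solve(K,[p[0],p[1],1.]);d=T[:3,:3]@(d*[1,-1,-1]);return T[:3,3],d
def atz(n,p,z,c=None):
    o,d=ray(n,p,c);return o+d*(z-o[2])/d[2]
def tri(pa,pb):
    o1,d1=ray("side",pa);o2,d2=ray("scene",pb)
    s=np.linalg.lstsq(np.c_[d1,-d2],o2-o1,rcond=None)[0];a=o1+s[0]*d1;b=o2+s[1]*d2
    return (a+b)/2,np.linalg.norm(a-b)
def proj(n,P,c=None):
    c=c or camera_info(n);T=np.linalg.inv(np.array(c["world_from_camera"]));q=T[:3,:3]@np.array(P)+T[:3,3]
    u=np.array(c["intrinsics"])@(q*[1,-1,-1]);return u[:2]/u[2]
A=lambda x,y:(220+x/3.3,220+y/3.3)
B=lambda x,y:(200+x/2.5,200+y/2.5)
C=lambda x,y:(240+x/3.3,110+y/3.3)
E
python3 - <<'E'
from h import *
np.set_printoptions(precision=3,suppress=True)
P=lambda n,*a:print(n,*[x for x in a])
S=lambda p,z:atz("side",p,z); W=lambda p,z:atz("scene",p,z)
P("bot cap",S(A(405,408),.13),"capL/R",S(A(369,420),.125),S(A(442,420),.125),"base front",S(A(398,585),0),"bodyL/R",S(A(346,500),.045),S(A(443,500),.045))
P("scene bot cap",W((293,106),.13))
P("tray corners",*[S(A(*q),.027) for q in((295,213),(529,225),(537,410),(275,403))])
P("pockets",*[S(A(*q),.027) for q in((348,256),(472,268),(471,355),(344,350))])
P("dish",S(A(306,157),.012),S(A(267,157),.007),S(A(345,157),.007),"scene",W(B(330,70),.012))
P("beaker top",S(C(254,362),.072),"bot",S(C(252,430),0),"scene bot",W(B(350,165),0))
P("svial",S(C(257,229),.05),W(B(400,369),.05))
P("lvial",S(C(151,410),.064),W(B(424,72),.064))
P("lbot",W(B(405,445),.152),S(C(286,82),.152))
P("base stand",*[W(B(*q),0.01) for q in((303,233),(378,222),(396,312),(323,325))])
P("stand top",tri(C(292,32),B(368,50)))
P("rod tip", tri(C(350,182),B(287,185)))
P("tub corner",*[W(B(*q),.13) for q in((265,180),(235,250))])
P("tub L near",S(C(390,480),.0),"arm rod end",tri(C(600,355),B(145,75)))
P("flange",S(A(622,190),.02))
E
```

```text
bot cap [0.531 0.467 0.13 ] capL/R [0.552 0.473 0.125] [0.509 0.471 0.125] base front [ 0.53   0.499 -0.   ] bodyL/R [0.564 0.47  0.045] [0.504 0.468 0.045]
scene bot cap [0.53  0.462 0.13 ]
tray corners [0.609 0.198 0.027] [0.436 0.202 0.027] [0.44  0.378 0.027] [0.613 0.38  0.027]
pockets [0.569 0.241 0.027] [0.48  0.249 0.027] [0.482 0.332 0.027] [0.569 0.331 0.027]
dish [0.605 0.119 0.012] [0.635 0.115 0.007] [0.574 0.112 0.007] scene [0.598 0.103 0.012]
beaker top [ 0.599 -0.007  0.072] bot [ 0.6   -0.008  0.   ] scene bot [ 0.603 -0.008  0.   ]
svial [ 0.605 -0.241  0.05 ] [ 0.607 -0.242  0.05 ]
lvial [0.679 0.05  0.064] [0.68  0.048 0.064]
lbot [ 0.584 -0.34   0.152] [ 0.583 -0.333  0.152]
base stand [ 0.548 -0.085  0.01 ] [ 0.618 -0.08   0.01 ] [ 0.619 -0.172  0.01 ] [ 0.554 -0.178  0.01 ]
stand top (array([ 0.579, -0.123,  0.307]), np.float64(0.006642029316241967))
rod tip (array([ 0.526, -0.134,  0.167]), np.float64(0.002153734173580981))
tub corner [ 0.513 -0.103  0.13 ] [ 0.483 -0.165  0.13 ]
tub L near [0.486 0.051 0.   ] arm rod end (array([0.374, 0.037, 0.119]), np.float64(0.0881652211839054))
flange [0.363 0.153 0.02 ]
```

Positions agree between the two cameras. I'll look at the cables around the tray before moving.

```bash
python3 - <<'E'
import cv2
c=cv2.imread("pics/scene0.png")
cv2.imwrite("pics/d.png",cv2.resize(c[75:245,220:430],None,fx=3.5,fy=3.5,interpolation=cv2.INTER_CUBIC))
E
```

```text
(no output)
```

View pics/d.png

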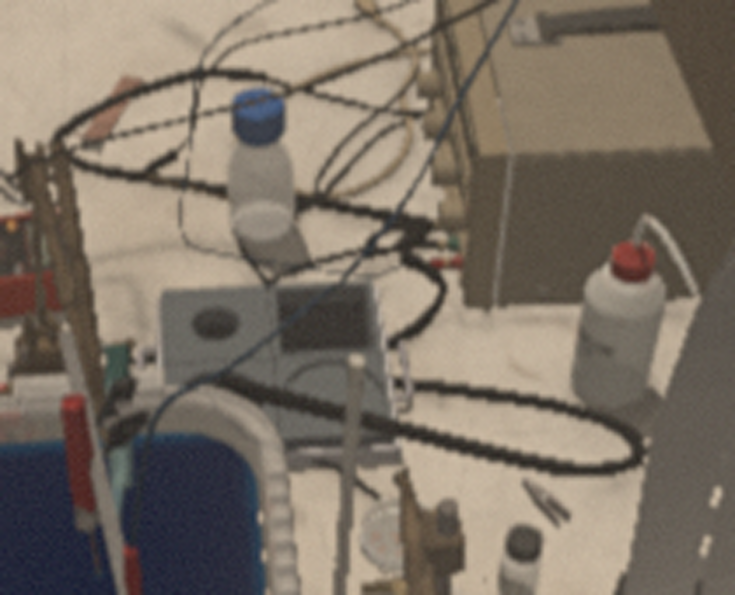

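```bash
cat >>h.py <<'E'
D=lambda x,y:(220+x/3.5,75+y/3.5)
E
python3 - <<'E'
from h import *
np.set_printoptions(precision=3,suppress=True)
def curve(name,side,scene):
    # match polylines by closest rays
    f=lambda pts:np.array([np.array(a)+(np.array(b)-a)*t for a,b in zip(pts[:-1],pts[1:]) for t in np.linspace(0,1,25)])
    ss=f(scene)
    for p in f(side)[::12]:
        r=[tri(p,q) for q in ss];k=np.argmin([x[1] for x in r]);print(name,r[k][0],round(r[k][1],4))
curve("thick",[C(5,535),C(135,460),C(410,340)],[D(640,440),D(625,465),D(570,468),D(500,455),D(380,425),D(220,380)])
curve("thin",[A(200,90),A(250,130),A(340,157),A(440,175),A(490,230),A(500,320),A(545,395)],[D(510,10),D(400,210),D(360,260),D(280,325),D(220,372),D(150,430)])
curve("blue",[A(275,412),A(400,345),A(500,285)],[D(510,10),D(400,210),D(360,260),D(280,325),D(220,372),D(150,430)])
E
```

```text
thick [0.784 0.151 0.018] 0.0001
thick [0.734 0.13  0.04 ] 0.0007
thick [0.685 0.118 0.069] 0.0009
thick [0.59 0.11 0.12] 0.0004
thick [0.49  0.105 0.175] 0.0008
thin [0.662 0.303 0.23 ] 0.002
thin [0.649 0.296 0.209] 0.0003
thin [0.635 0.288 0.186] 0.0017
thin [0.608 0.267 0.158] 0.0
thin [0.578 0.252 0.133] 0.0007
thin [0.547 0.239 0.116] 0.0001Traceback (most recent call last):
  File "<stdin>", line 10, in <module>
  File "<stdin>", line 8, in curve
  File "h.py", line 9, in tri
    o1,d1=ray("side",pa);o2,d2=ray("scene",pb)
          ~~~^^^^^^^^^^^
  File "h.py", line 4, in ray
    c=c or camera_info(n);K=np.array(c["intrinsics"]);T=np.array(c["world_from_camera"])
           ~~~~~~~~~~~^^^
ValueError: time passes only in moves, steps and waits
```

The thick cable crosses above the dish at about z = 0.12, and a thin one runs over the tray. I'll watch the wrist force there. First move: rise, then go above the small vial.

```bash
sed -i 's/^from plant.*/from plant import camera_info as _ci\nimport functools\ncamera_info=functools.lru_cache(None)(_ci)/' h.py
python3 -m creep '[[[0,0,0.0425,0,0.45],[0,0,0.0425,0,0.45],[0,0,0.0425,0,0.45],[0,0,0.0425,0,0.45],[0,0,0,0,0.45]]]' 30
python3 -m creep '[[[0.0418,0.0355,0,-0.17,0.45],[0.0418,0.0355,0,-0.17,0.45],[0.0418,0.0355,0,-0.17,0.45],[0.0418,0.0355,0,-0.17,0.45],[0.0418,0.0355,0,-0.17,0.45]]]'
python3 -m creep '[[[0.0418,0.0355,0,-0.17,0.45],[0.0418,0.0355,0,-0.17,0.45],[0.0418,0.0355,0,-0.17,0.45],[0.0418,0.0355,0,-0.17,0.45],[0.0418,0.0355,0,-0.17,0.45]]]'
python3 -m creep '[[[0,0,0,0,0.45],[0,0,0,0,0.45],[0,0,0,0,0.45],[0,0,0,0,0.45],[0,0,0,0,0.45]]]'
python3 - <<'E'
from plant import *
import cv2,json,numpy as np
c=camera_info("wrist");cv2.imwrite("pics/w1.png",read_camera("wrist"))
json.dump({k:np.array(v).tolist() for k,v in c.items() if k in("intrinsics","world_from_camera")},open("w1.json","w"));print(get_obs()["position"],get_obs()["ee_rot"]);print(np.round(c["world_from_camera"],3))
E
```

```text
time_s: 0.72
position: [0.1877, -0.5979, 0.4048]
ee_rot: [3.134, -0.001, 0.304]
wrist_force: [0.1, -0.2, -0.0]
grip_width: 0.549
finger_force: 0.0
time_s: 1.35
position: [0.3965, -0.4172, 0.3998]
ee_rot: [-3.14, 0.002, 0.154]
wrist_force: [0.1, -0.4, -0.2]
grip_width: 0.549
finger_force: 0.0
time_s: 1.98
position: [0.6055, -0.2401, 0.3996]
ee_rot: [-3.141, 0.003, 0.006]
wrist_force: [1.2, -1.0, 0.2]
grip_width: 0.55
finger_force: 0.0
time_s: 2.6
position: [0.6045, -0.2421, 0.4015]
ee_rot: [3.141, -0.0, 0.006]
wrist_force: [-0.0, -0.5, 0.4]
grip_width: 0.553
finger_force: 0.0
[ 0.60464177 -0.24191813  0.40148402] [ 3.14135536e+00 -1.21817594e-04  6.27393625e-03]
[[ 0.006  0.949  0.316  0.686]
 [-1.     0.005  0.003 -0.242]
 [ 0.001 -0.316  0.949  0.545]
 [ 0.     0.     0.     1.   ]]
```

View pics/w1.png

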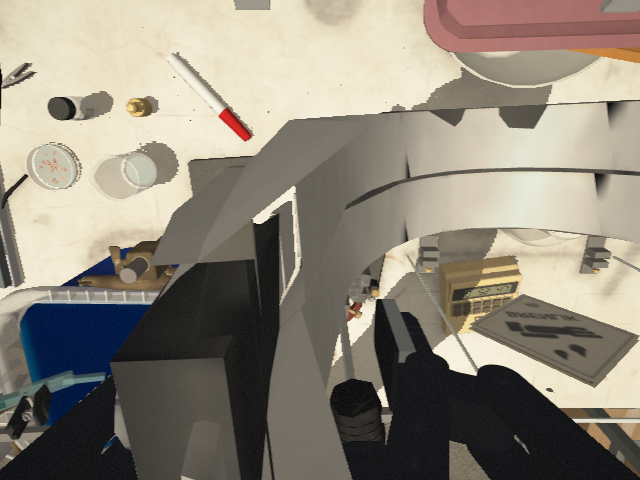

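The wrist view is partly blocked by a ring-like metal band close to the tool. Large vial at (67,107), dish (52,165), beaker (135,170). I'll check the clearance with a montage of both fixed cameras.

```bash
python3 - <<'E'
from plant import *
import cv2,numpy as np
a=read_camera("scene");b=read_camera("side");cv2.imwrite("pics/s1.png",a);cv2.imwrite("pics/s2.png",b)
m=np.hstack([cv2.resize(a[60:460,230:580],None,fx=1.3,fy=1.3),cv2.resize(b[0:300,220:405],None,fx=1.733,fy=1.733)])
print(m.shape);cv2.imwrite("pics/m1.png",m[:600,:800])
E
```

```text
(520, 776, 3)
```

View pics/m1.png

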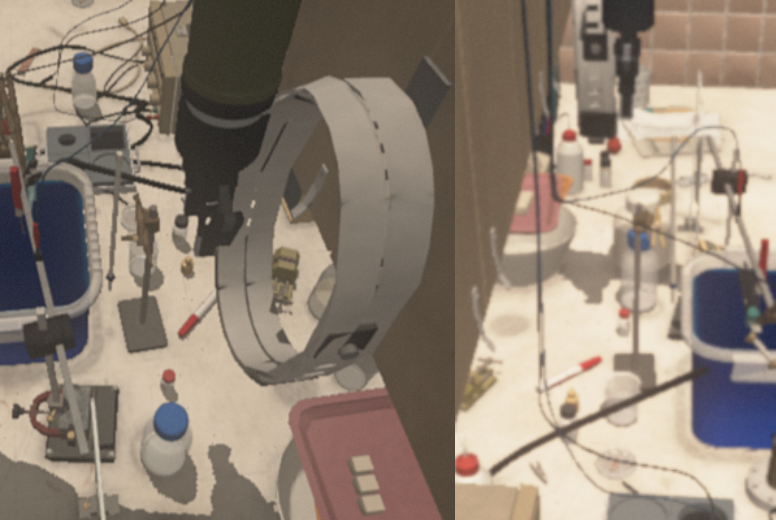

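```bash
python3 - <<'E'
from h import *
import json
np.set_printoptions(precision=3,suppress=True)
for a,b in [((290,76),(441,352)),((312,78),(441,352)),((301,78),(465,345))]: print(tri(a,b))
w=json.load(open("w1.json"))
for z in (.2,.25,.3,.35,.4,.45): print(z,[atz("scene",p,z)[:2] for p in((397,240),(432,345),(485,330),(400,200))])
print("tcp in scene/side",proj("scene",(.605,-.242,.4)),proj("side",(.605,-.242,.4)))
o,d=ray("wrist",(345,200),w);o2,d2=ray("wrist",(300,122),w);o3,d3=ray("wrist",(300,230),w)
for z in (.25,.3,.35,.4,.45):print(z,*[ (a+b*(z-a[2])/b[2])[:2] for a,b in((o,d),(o2,d2),(o3,d3))])
E
```

```text
(array([ 0.684, -0.373,  0.314]), np.float64(0.022894853049517418))
(array([ 0.649, -0.376,  0.319]), np.float64(0.039366914477898134))
(array([ 0.681, -0.372,  0.321]), np.float64(0.04160292341286069))
0.2 [array([ 0.693, -0.094]), array([ 0.701, -0.315]), array([ 0.798, -0.298]), array([0.723, 0.01 ])]
0.25 [array([ 0.676, -0.131]), array([ 0.684, -0.336]), array([ 0.773, -0.32 ]), array([ 0.704, -0.035])]
0.3 [array([ 0.66 , -0.169]), array([ 0.667, -0.357]), array([ 0.749, -0.343]), array([ 0.686, -0.08 ])]
0.35 [array([ 0.643, -0.206]), array([ 0.65 , -0.377]), array([ 0.725, -0.365]), array([ 0.667, -0.125])]
0.4 [array([ 0.627, -0.244]), array([ 0.633, -0.398]), array([ 0.7  , -0.387]), array([ 0.648, -0.171])]
0.45 [array([ 0.61 , -0.281]), array([ 0.616, -0.419]), array([ 0.676, -0.409]), array([ 0.629, -0.216])]
tcp in scene/side [381.008 240.404] [319.359  66.112]
0.25 [ 0.617 -0.265] [ 0.674 -0.231] [ 0.594 -0.231]
0.3 [ 0.629 -0.261] [ 0.676 -0.233] [ 0.609 -0.233]
0.35 [ 0.641 -0.257] [ 0.678 -0.235] [ 0.625 -0.235]
0.4 [ 0.653 -0.253] [ 0.68  -0.237] [ 0.641 -0.236]
0.45 [ 0.664 -0.249] [ 0.682 -0.238] [ 0.657 -0.238]
```

```bash
python3 - <<'E'
from h import *
import json
np.set_printoptions(precision=3,suppress=True)
w=json.load(open("w1.json"))
def atx(n,p,x,c=None):
    o,d=ray(n,p,c);return (o+d*(x-o[0])/d[0])[1:]
for x in (.64,.66,.68,.7,.72): print(x,"left rim",[atx("scene",p,x) for p in((397,240),(405,310),(440,352),(410,180),(440,138),(480,122))],"right rim",[atx("scene",p,x) for p in((440,352),(500,330),(545,270),(560,200),(545,140),(520,120))])
print("side",[atz("side",p,z) for p in((290,76),(312,78),(290,5),(312,5)) for z in(.3,.45)])
E
python3 - <<'E'
import cv2;b=cv2.imread('pics/s2.png');a=cv2.imread('pics/scene0.png')
cv2.imwrite('pics/e.png',cv2.hconcat([cv2.resize(b[0:100,270:350],(400,500),interpolation=cv2.INTER_CUBIC),cv2.resize(cv2.imread('pics/s1.png')[110:360,370:570],(400,500),interpolation=cv2.INTER_CUBIC)]))
E
```

```text
0.64 left rim [array([-0.214,  0.36 ]), array([-0.302,  0.308]), array([-0.407,  0.399]), array([-0.208,  0.477]), array([-0.256,  0.583]), array([-0.317,  0.649])] right rim [array([-0.407,  0.399]), array([-0.454,  0.549]), array([-0.454,  0.635]), array([-0.432,  0.678]), array([-0.396,  0.694]), array([-0.364,  0.685])]
0.66 left rim [array([-0.169,  0.3  ]), array([-0.268,  0.241]), array([-0.385,  0.342]), array([-0.161,  0.431]), array([-0.216,  0.549]), array([-0.284,  0.622])] right rim [array([-0.385,  0.342]), array([-0.437,  0.511]), array([-0.437,  0.607]), array([-0.413,  0.655]), array([-0.372,  0.673]), array([-0.337,  0.664])]
0.68 left rim [array([-0.123,  0.239]), array([-0.233,  0.174]), array([-0.362,  0.286]), array([-0.115,  0.384]), array([-0.175,  0.515]), array([-0.251,  0.596])] right rim [array([-0.362,  0.286]), array([-0.421,  0.473]), array([-0.42 ,  0.579]), array([-0.393,  0.633]), array([-0.348,  0.652]), array([-0.309,  0.642])]
0.7 left rim [array([-0.078,  0.178]), array([-0.198,  0.107]), array([-0.34,  0.23]), array([-0.069,  0.337]), array([-0.135,  0.481]), array([-0.218,  0.57 ])] right rim [array([-0.34,  0.23]), array([-0.404,  0.434]), array([-0.403,  0.551]), array([-0.374,  0.61 ]), array([-0.325,  0.632]), array([-0.282,  0.62 ])]
0.72 left rim [array([-0.032,  0.118]), array([-0.163,  0.04 ]), array([-0.318,  0.174]), array([-0.023,  0.291]), array([-0.094,  0.447]), array([-0.185,  0.544])] right rim [array([-0.318,  0.174]), array([-0.387,  0.396]), array([-0.387,  0.523]), array([-0.355,  0.587]), array([-0.301,  0.611]), array([-0.255,  0.599])]
side [array([ 0.698, -0.417,  0.3  ]), array([ 0.666, -0.049,  0.45 ]), array([ 0.632, -0.406,  0.3  ]), array([ 0.615, -0.041,  0.45 ]), array([ 0.754, -1.139,  0.3  ]), array([ 0.709, -0.602,  0.45 ]), array([ 0.666, -1.146,  0.3  ]), array([ 0.641, -0.607,  0.45 ])]
```

View pics/e.png

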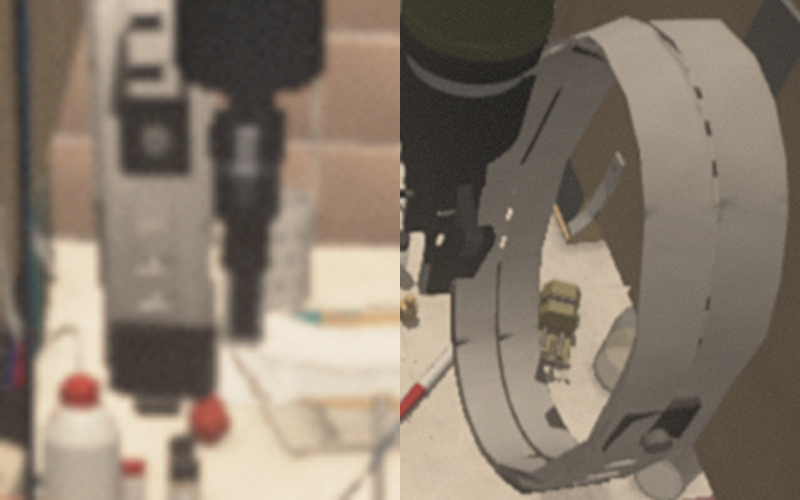

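```bash
python3 - <<'E'
from h import *
np.set_printoptions(precision=3,suppress=True)
print(tri((362,130),(308,450)),tri((361,42),(303,365)))
for p in ((266,356),(320,356),(318,414)):print(atz("scene",p,.02))
print("lean rod",tri((382,105),(262,230)),tri((378,105),(267,320)),tri(C(525,180),B(150,130)))
print("clamp",tri(C(330,60),B(310,107)),tri(C(290,50),B(350,60)))
E
python3 -m creep '[[[-0.03,0,0,0,0.45],[-0.03,0,0,0,0.45],[0,0,-0.05,0,0.45],[0,0,-0.05,0,0.45],[0,0,0,0,0.45]]]'
python3 -m creep '[[[0,0,-0.05,0,0.45],[0,0,-0.05,0,0.45],[0,0,-0.05,0,0.45],[0,0,-0.05,0,0.45],[0,0,0,0,0.45]]]'
```

```text
(array([ 0.477, -0.433,  0.12 ]), np.float64(0.013120722871189185)) (array([ 0.487, -0.409,  0.408]), np.float64(0.009405909371657285))
[ 0.418 -0.226  0.02 ]
[ 0.527 -0.238  0.02 ]
[ 0.51  -0.351  0.02 ]
lean rod (array([ 0.44 , -0.154,  0.337]), np.float64(0.0006184045500660065)) (array([ 0.439, -0.281,  0.278]), np.float64(0.0009754722432337614)) (array([ 0.406, -0.09 ,  0.198]), np.float64(0.03995600366528507))
clamp (array([ 0.544, -0.142,  0.274]), np.float64(0.0039316420304641)) (array([ 0.575, -0.119,  0.293]), np.float64(0.005526034721040829))
time_s: 3.38
position: [0.5424, -0.2406, 0.2983]
ee_rot: [-3.139, 0.008, 0.007]
wrist_force: [0.1, 0.4, 0.4]
grip_width: 0.547
finger_force: 0.0
time_s: 4.0
position: [0.5443, -0.2411, 0.1]
ee_rot: [-3.14, 0.004, 0.007]
wrist_force: [-0.1, -1.0, 0.9]
grip_width: 0.55
finger_force: 0.0
```

```bash
python3 -m creep '[[[0.03,0,0,0,0.45],[0.03,0,0,0,0.45],[0,0,-0.02,0,0.45],[0,0,0,0,0.45],[0,0,0,0,0.45]]]'
cat > blob.py <<'E'
from h import *
import cv2
from h import _ci
from plant import read_camera,get_obs
def blob(lo,hi,z,near,n="wrist",name=None):
    c=_ci(n);im=read_camera(n)
    if name:cv2.imwrite(name,im)
    h=cv2.cvtColor(im,cv2.COLOR_BGR2HSV);h[...,0]=(h[...,0].astype(int)+90)%180  # red at 90
    k,l,s,ce=cv2.connectedComponentsWithStats(cv2.inRange(h,lo,hi))
    out=[(s[i,4],s[i,:4].tolist(),np.round(atz(n,ce[i],z,c),4)) for i in range(1,k) if s[i,4]>60]
    return sorted(out,key=lambda r:np.hypot(*(r[2][:2]-near)))[:4]
E
python3 - <<'E'
from blob import *
print(blob((80,120,60),(100,255,255),.05,(.605,-.241),name="pics/w2.png"))
print(blob((80,120,60),(100,255,255),.05,(.605,-.241),"scene"))
E
```

```text
time_s: 4.62
position: [0.6046, -0.2421, 0.0825]
ee_rot: [3.141, -0.0, 0.006]
wrist_force: [0.3, -0.3, 0.3]
grip_width: 0.547
finger_force: 0.0
[(np.int32(1453), [294, 254, 40, 45], array([ 0.6079, -0.2414,  0.05  ])), (np.int32(2636), [77, 113, 86, 81], array([ 0.6662, -0.1572,  0.05  ]))]
[(np.int32(167), [238, 188, 9, 33], array([0.3749, 0.1777, 0.05  ])), (np.int32(100), [395, 144, 12, 11], array([0.8258, 0.341 , 0.05  ])), (np.int32(220), [209, 153, 21, 14], array([0.3147, 0.348 , 0.05  ])), (np.int32(236), [183, 149, 25, 20], array([0.2495, 0.3532, 0.05  ]))]
```

```bash
python3 -m creep '[[[0.001,0,-0.03,0,0.45],[0,0,-0.02,0,0.45],[0,0,-0.01,0,0.45],[0,0,0,0,0.45],[0,0,0,0,1]]]' 30
python3 -m creep '[[[0,0,0,0,1],[0,0,0,0,1],[0,0,0,0,1],[0,0,0,0,1],[0,0,0,0,1]]]'
```

```text
time_s: 5.35
position: [0.6066, -0.2417, 0.022]
ee_rot: [3.141, -0.001, 0.007]
wrist_force: [-0.1, 0.3, -0.0]
grip_width: 0.349
finger_force: 0.0
time_s: 5.98
position: [0.6067, -0.2416, 0.0222]
ee_rot: [3.141, -0.002, 0.007]
wrist_force: [-1.4, 0.7, 5.5]
grip_width: 0.236
finger_force: 29.7
```

```bash
python3 -m creep '[[[0,0,0.02,0,1],[0,0,0.03,0,1],[0,0,0.03,0,1],[-0.03,0,0,0,1],[-0.03,0,0,0,1]]]'
python3 -m creep '[[[0,0,0.055,0,1],[0,0,0.055,0,1],[0,0,0.055,0,1],[0,0,0.055,0,1],[0,0,0.055,0,1]]]'
python3 -m creep '[[[0,0,0.043,0,1],[-0.006,0.0575,0,0,1],[-0.006,0.0575,0,0,1],[-0.006,0.0575,0,0,1],[-0.006,0.0575,0,0,1]]]'
python3 -m creep '[[[-0.006,0.0575,0,0,1],[-0.006,0.0575,0,0,1],[-0.006,0.0575,0,0,1],[-0.006,0.0575,0,0,1],[-0.006,0.0575,0,0,1]]]'
python3 -m creep '[[[-0.006,0.0575,0,0,1],[0,0,0,0,1],[0,0,0,0,1],[0,0,0,0,1],[0,0,0,0,1]]]'
python3 - <<'E'
from plant import *
import cv2,json,numpy as np
c=camera_info("wrist");cv2.imwrite("pics/w3.png",read_camera("wrist"))
json.dump({k:np.array(v).tolist() for k,v in c.items() if k in("intrinsics","world_from_camera")},open("w3.json","w"));print(get_obs()["position"],get_obs()["joint_positions"])
E
```

```text
time_s: 6.6
position: [0.5457, -0.2415, 0.1028]
ee_rot: [3.141, -0.002, 0.007]
wrist_force: [-0.3, -0.9, -0.8]
grip_width: 0.239
finger_force: 29.5
time_s: 7.22
position: [0.5452, -0.2412, 0.3793]
ee_rot: [3.141, -0.001, 0.007]
wrist_force: [1.3, -1.1, -0.6]
grip_width: 0.235
finger_force: 29.5
time_s: 7.85
position: [0.5209, -0.0097, 0.4203]
ee_rot: [3.141, -0.001, 0.007]
wrist_force: [0.7, 0.5, -0.8]
grip_width: 0.232
finger_force: 29.6
time_s: 8.48
position: [0.4912, 0.2774, 0.4203]
ee_rot: [3.141, -0.001, 0.007]
wrist_force: [0.7, -0.4, 0.7]
grip_width: 0.239
finger_force: 29.6
time_s: 9.1
position: [0.4865, 0.3321, 0.4197]
ee_rot: [3.141, -0.001, 0.005]
wrist_force: [-0.8, -0.1, -0.2]
grip_width: 0.235
finger_force: 29.6
[0.48643668 0.33241607 0.419579  ] [-0.49833535  0.48406691 -0.31402172  1.3698797   0.14981116  1.3108025
 -2.38265534]
```

View pics/w3.png

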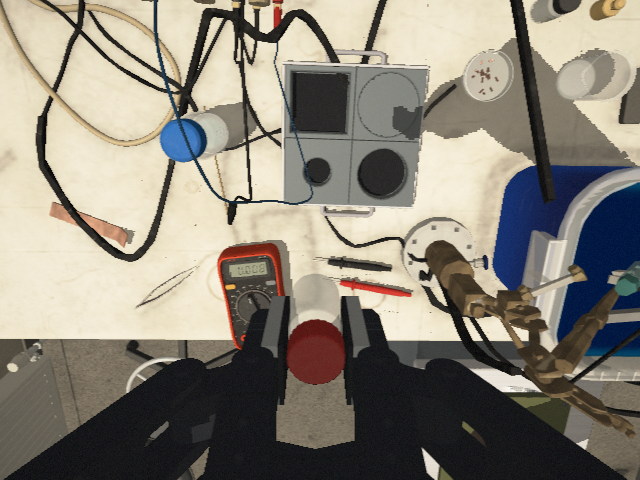

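Wrist view: pockets vial (317,171), beaker (382,173), dish (389,104), square (320,102). Dish lies at (488,76), beaker (593,75), bottle cap (183,140).

```bash
python3 - <<'E'
from h import *
import json
np.set_printoptions(precision=4,suppress=True)
w=json.load(open("w3.json"));f=lambda p,z:atz("wrist",p,z,w)[:2]
print("corners",*[f(p,.027) for p in((285,65),(428,68),(415,206),(283,205))])
print("vial/beaker/dish/sq",*[f(p,.027) for p in((317.5,171),(383,173),(389,104.5),(320,102))])
print("dish",f((488.5,75),.014),"cap",f((183,140),.13),"lvial",f((563,8),.064))
print("beaker",f((580,78),0),f((610,72),.072))
E
```

```text
corners [0.6134 0.3691] [0.6109 0.192 ] [0.4351 0.1933] [0.4357 0.3752]
vial/beaker/dish/sq [0.4827 0.328 ] [0.4804 0.2401] [0.5677 0.2376] [0.5703 0.3254]
dish [0.6041 0.1106] cap [0.5312 0.4711] lvial [0.67   0.0581]
beaker [ 0.6019 -0.0157] [ 0.6042 -0.004 ]
```

```bash
python3 -m creep '[[[-0.004,-0.002,-0.05,0,1],[0,0,-0.05,0,1],[0,0,-0.05,0,1],[0,0,-0.05,0,1],[0,0,-0.05,0,1]]]'
python3 -m creep '[[[0,0,-0.03,0,1],[0,0,0,0,1],[0,0,0,0,1],[0,0,0,0,1],[0,0,0,0,1]]]'
cat > dark.py <<'E'
from blob import *
def dark(z,near,size,n="wrist",name=None,thr=None):
    c=_ci(n);im=read_camera(n)
    if name:cv2.imwrite(name,im)
    g=cv2.GaussianBlur(cv2.cvtColor(im,cv2.COLOR_BGR2GRAY),(5,5),0)
    for t in ([thr] if thr else range(40,130,10)):
        for q in cv2.findContours((g<t).astype(np.uint8),cv2.RETR_LIST,cv2.CHAIN_APPROX_NONE)[0]:
            if len(q)<30: continue
            P=np.array([atz(n,p,z,c)[:2] for p in q[:,0,:].astype(float)])
            s=np.ptp(P,0);m=(P.max(0)+P.min(0))/2
            if np.hypot(*(m-near))<.03 and abs(s-size).max()<.012: print(t,"mid",np.round(m,4),"size",np.round(s,4))
E
python3 - <<'E'
from dark import *
print(get_obs()["position"]);dark(.027,(.482,.331),.038,name="pics/w4.png")
E
```

```text
time_s: 9.78
position: [0.4825, 0.3311, 0.1682]
ee_rot: [-3.141, -0.001, 0.006]
wrist_force: [0.2, -0.1, -0.1]
grip_width: 0.237
finger_force: 29.6
time_s: 10.4
position: [0.4826, 0.332, 0.1406]
ee_rot: [-3.14, -0.002, 0.007]
wrist_force: [-0.3, 0.1, -0.6]
grip_width: 0.235
finger_force: 29.6
[0.48262677 0.33203462 0.14057284]Traceback (most recent call last):
  File "<stdin>", line 2, in <module>
  File "dark.py", line 3, in dark
    c=_ci(n);im=read_camera(n)
      ^^^
NameError: name '_ci' is not defined
```

```bash
sed -i '1a from plant import camera_info as _ci' dark.py
python3 - <<'E'
from dark import *
print(get_obs()["position"]);dark(.027,(.482,.331),.038,name="pics/w4.png")
E
```

```text
[0.48262677 0.33203462 0.14057284]
50 mid [0.4847 0.3296] size [0.0289 0.0316]
60 mid [0.4828 0.3309] size [0.0355 0.0356]
110 mid [0.508  0.3402] size [0.0359 0.034 ]
120 mid [0.5083 0.3402] size [0.0352 0.0327]
```

View pics/w4.png

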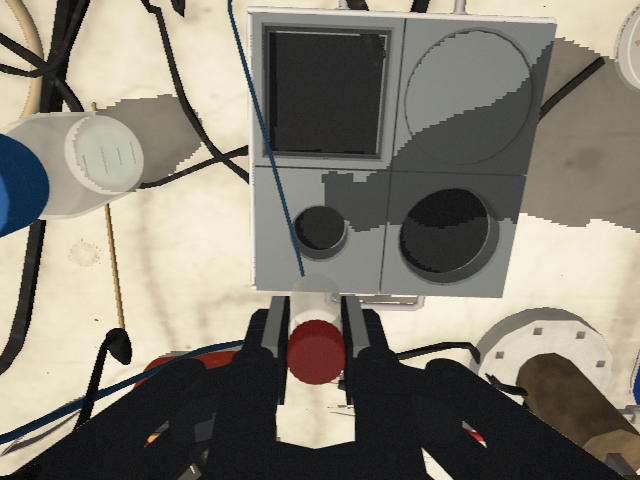

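Clear view: pocket rims centred at vial (321,232), beaker (449,237), dish (469,97), square (326,92).

```bash
python3 - <<'E'
from h import *
np.set_printoptions(precision=4,suppress=True)
f=lambda p,z=.027:atz("wrist",p,z)[:2]
print(*[f(p) for p in((321,232),(449.5,237),(469.5,97),(326,92))])
print("vial ends",f((295,232)),f((347,232)),"bk",f((400,237)),f((499,237)),"dish",f((405,97)),f((534,97)),"junction",f((392,172)))
print("dish obj?; corners",f((250,12)),f((556,22)),f((502,297)),f((257,289)),"bottle base",f((104,155),0))
E
```

```text
[0.4823 0.3277] [0.4794 0.2408] [0.5688 0.2388] [0.571  0.3258]
vial ends [0.4822 0.3452] [0.4825 0.3102] bk [0.4792 0.2743] [0.4797 0.2073] dish [0.5685 0.2779] [0.5691 0.1997] junction [0.5231 0.2827]
dish obj?; corners [0.6136 0.3697] [0.6098 0.1944] [0.4347 0.1984] [0.4397 0.3724] bottle base [0.5292 0.4797]
```

```bash
python3 - <<'E'
from h import *
print(atz("wrist",(316,352),.1686),atz("wrist",(317,300),.1186+.005))
E
```

```text
[0.48534107 0.33146067 0.1686    ] [0.48140598 0.3308752  0.1236    ]
```

```bash
python3 -m creep '[[[0,-0.003,-0.03,0,1],[0,0,-0.03,0,1],[0,0,-0.03,0,1],[0,0,-0.01,0,1],[0,0,-0.004,0,1]]]'
python3 -m creep '[[[0,0,-0.003,0,1],[0,0,-0.001,0,1],[0,0,-0.001,0,1],[0,0,0,0,1],[0,0,0,0,1]]]'
```

```text
time_s: 11.08
position: [0.4822, 0.3288, 0.0355]
ee_rot: [-3.141, -0.0, 0.007]
wrist_force: [-0.2, 0.9, 0.2]
grip_width: 0.236
finger_force: 29.6
time_s: 11.7
position: [0.4825, 0.3289, 0.0312]
ee_rot: [-3.141, -0.001, 0.007]
wrist_force: [-0.6, -1.0, 6.0]
grip_width: 0.234
finger_force: 30.1
```

```bash
python3 -m creep '[[[0,0,0,0,0.5],[0,0,0,0,0.5],[0,0,0,0,0.5],[0,0,0.01,0,0.5],[0,0,0.02,0,0.5]]]'
python3 -m creep '[[[0,0,0.05,0,0.3],[0,0,0.05,0,0.1],[0,0,0.05,0,0.1],[0,0,0.05,0,0.1],[0.02,-0.04,0.03,0,0.1]]]'
python3 -m creep '[[[0.025,-0.045,0,0,0.1],[0.025,-0.045,0,0,0.1],[0.025,-0.045,0,0,0.1],[0.025,-0.041,0,0,0.1],[0,0,-0.04,0,0.1]]]'
python3 -m creep '[[[0,0,-0.05,0,0.1],[0,0,-0.05,0,0.1],[0,0,0,0,0.1],[0,0,0,0,0.1],[0,0,0,0,0.1]]]'
python3 - <<'E'
from dark import *
import json
print(get_obs()["position"]);c=_ci("wrist");cv2.imwrite("pics/w5.png",read_camera("wrist"))
json.dump({k:np.array(v).tolist() for k,v in c.items() if k in("intrinsics","world_from_camera")},open("w5.json","w"))
E
```

```text
time_s: 12.32
position: [0.4815, 0.3282, 0.0605]
ee_rot: [3.14, 0.001, 0.007]
wrist_force: [0.1, 0.9, -0.2]
grip_width: 0.501
finger_force: 0.0
time_s: 12.95
position: [0.5006, 0.2931, 0.2941]
ee_rot: [-3.136, -0.003, 0.015]
wrist_force: [1.4, -1.8, -0.3]
grip_width: 0.899
finger_force: 0.0
time_s: 13.58
position: [0.6066, 0.1071, 0.2529]
ee_rot: [3.14, -0.009, -0.002]
wrist_force: [0.4, 1.0, -0.3]
grip_width: 0.9
finger_force: 0.0
time_s: 14.2
position: [0.6037, 0.1132, 0.153]
ee_rot: [-3.14, -0.005, 0.007]
wrist_force: [-0.4, 0.1, -0.7]
grip_width: 0.903
finger_force: 0.0
[0.60371632 0.11317924 0.15295853]Traceback (most recent call last):
  File "<stdin>", line 3, in <module>
NameError: name '_ci' is not defined
```

```bash
cat > snap.py <<'E'
from plant import *
import cv2,json,sys,numpy as np
n=sys.argv[1];c=camera_info("wrist");cv2.imwrite(f"pics/{n}.png",read_camera("wrist"))
json.dump({k:np.array(v).tolist() for k,v in c.items() if k in("intrinsics","world_from_camera")},open(n+".json","w"));print(get_obs()["position"])
E
python3 snap.py w5
```

```text
[0.60346863 0.11304816 0.15267208]
```

View pics/w5.png

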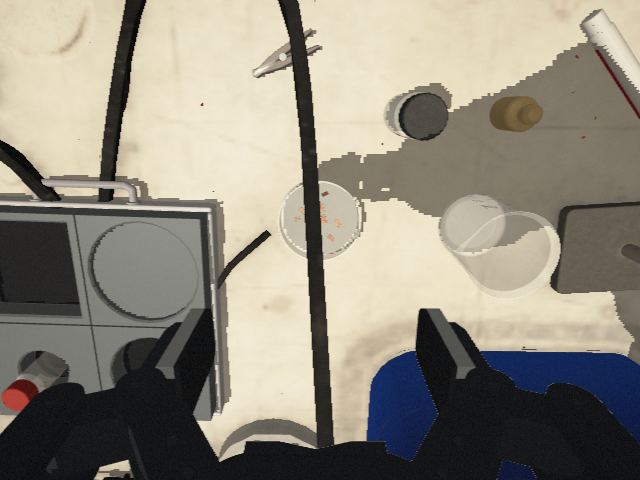

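Dish centred at (320,219), with the cable above it. Beaker base is at (474,223), rim at about (507,253) and the spout along world y, so I'll grip it across x. I'll descend slowly on the dish and watch the force.

```bash
python3 - <<'E'
from h import *
import json
np.set_printoptions(precision=4,suppress=True)
w=json.load(open("w5.json"));f=lambda p,z:atz("wrist",p,z,w)[:2]
print("dish",f((320.5,219),.008),f((279,219),.008),f((362,219),.008),"beaker base",f((474,223),0),"rim",f((507,253),.072),"spoutends",f((453,265),.072),f((560,240),.072),"lvial",f((422,115),.064))
from plant import get_obs
print(get_obs()["joint_positions"])
E
python3 -m creep '[[[0,0,-0.02,0,0.1],[0,0,-0.02,0,0.1],[0,0,-0.01,0,0.1],[0,0,0,0,0.1],[0,0,0,0,0.1]]]'
python3 -m creep '[[[0,0,-0.02,0,0.1],[0,0,-0.01,0,0.1],[0,0,-0.01,0,0.1],[0,0,0,0,0.1],[0,0,0,0,0.1]]]'
```

```text
dish [0.6041 0.1089] [0.6039 0.14  ] [0.6044 0.0779] beaker base [ 0.5996 -0.0097] rim [ 0.6018 -0.0019] spoutends [0.5938 0.0295] [ 0.6102 -0.032 ] lvial [0.6802 0.0541]
[-0.1125  0.7767 -0.264   1.6753  0.2807  0.7227 -2.079 ]
time_s: 14.88
position: [0.6027, 0.1128, 0.1013]
ee_rot: [-3.141, -0.002, 0.007]
wrist_force: [-0.1, -0.3, 0.2]
grip_width: 0.9
finger_force: 0.0
time_s: 15.5
position: [0.6023, 0.1127, 0.0607]
ee_rot: [-3.141, -0.001, 0.007]
wrist_force: [0.1, 0.1, 0.4]
grip_width: 0.901
finger_force: 0.0
```

```bash
python3 -m creep '[[[0.001,-0.003,-0.015,0,0.1],[0,0,-0.015,0,0.1],[0,0,0,0,0.1],[0,0,0,0,0.1],[0,0,0,0,0.1]]]'
python3 -m creep '[[[0,0,-0.015,0,0.1],[0,0,-0.005,0,0.1],[0,0,0,0,0.1],[0,0,0,0,0.1],[0,0,0,0,0.1]]]'
```

```text
time_s: 16.12
position: [0.6033, 0.1098, 0.0306]
ee_rot: [-3.141, -0.001, 0.007]
wrist_force: [0.1, -1.0, -0.2]
grip_width: 0.9
finger_force: 0.0
time_s: 16.75
position: [0.6032, 0.1097, 0.0106]
ee_rot: [-3.142, -0.001, 0.007]
wrist_force: [-0.4, -0.2, 0.5]
grip_width: 0.9
finger_force: 0.0
```

```bash
python3 -m creep '[[[0,0,0,0,0.2],[0,0,0,0,0.2],[0,0,-0.004,0,0.2],[0,0,0,0,0.2],[0,0,0,0,0.2]]]'
python3 -m creep '[[[0,0,-0.003,0,0.2],[0,0,0,0,0.2],[0,0,0,0,0.2],[0,0,0,0,0.2],[0,0,0,0,0.2]]]'
python3 -m creep '[[[0,0,-0.003,0,0.2],[0,0,0,0,0.2],[0,0,0,0,0.2],[0,0,0,0,0.2],[0,0,0,0,0.2]]]'
```

```text
time_s: 17.38
position: [0.6029, 0.1096, 0.0062]
ee_rot: [3.142, 0.0, 0.007]
wrist_force: [1.0, -0.2, 0.3]
grip_width: 0.798
finger_force: 0.0
time_s: 18.0
position: [0.603, 0.1096, 0.0034]
ee_rot: [3.142, -0.0, 0.007]
wrist_force: [0.7, -1.1, -0.6]
grip_width: 0.8
finger_force: 0.0
time_s: 18.62
position: [0.603, 0.1096, 0.0003]
ee_rot: [3.142, -0.0, 0.007]
wrist_force: [-0.8, -1.0, 0.1]
grip_width: 0.8
finger_force: 0.0
```

```bash
for i in 1; do python3 -m creep '[[[0,0,-0.003,0,0.2],[0,0,0,0,0.2],[0,0,0,0,0.2],[0,0,0,0,0.2],[0,0,0,0,0.2]]]'; done
python3 -m creep '[[[0,0,-0.003,0,0.2],[0,0,0,0,0.2],[0,0,0,0,0.2],[0,0,0,0,0.2],[0,0,0,0,0.2]]]'
```

```text
time_s: 19.25
position: [0.603, 0.1096, -0.0026]
ee_rot: [3.142, -0.0, 0.007]
wrist_force: [1.2, -0.9, 0.3]
grip_width: 0.8
finger_force: 0.0
time_s: 19.88
position: [0.603, 0.1096, -0.0057]
ee_rot: [3.141, -0.0, 0.007]
wrist_force: [0.3, 0.8, 0.1]
grip_width: 0.802
finger_force: 0.0
```

```bash
python3 -m creep '[[[0,0,-0.0015,0,0.2],[0,0,0,0,0.2],[0,0,0,0,0.2],[0,0,0,0,0.2],[0,0,0,0,0.2]]]'
python3 -m creep '[[[0,0,-0.0015,0,0.2],[0,0,0,0,0.2],[0,0,0,0,0.2],[0,0,0,0,0.2],[0,0,0,0,0.2]]]'
```

```text
time_s: 20.5
position: [0.6031, 0.1096, -0.0071]
ee_rot: [3.142, -0.0, 0.007]
wrist_force: [0.3, -0.4, 2.9]
grip_width: 0.796
finger_force: 1.4
time_s: 21.12
position: [0.6031, 0.1096, -0.0071]
ee_rot: [3.141, -0.001, 0.007]
wrist_force: [-2.9, -0.8, 14.0]
grip_width: 0.799
finger_force: 7.1
```

```bash
python3 -m creep '[[[0,0,0.0093,0,0.2],[0,0,0,0,0.2],[0,0,0,0,0.4],[0,0,0,0,0.4],[0,0,0,0,0.4]]]' 25
python3 -m creep '[[[0,0,0,0,0.4],[0,0,0,0,0.4],[0,0,0.01,0,0.4],[0,0,0.02,0,0.4],[0,0,0,0,0.4]]]'
```

```text
time_s: 21.75
position: [0.6031, 0.1095, 0.0008]
ee_rot: [3.141, -0.0, 0.007]
wrist_force: [-1.6, 0.3, 5.5]
grip_width: 0.708
finger_force: 25.9
time_s: 22.38
position: [0.6046, 0.11, 0.0327]
ee_rot: [-3.14, -0.004, 0.007]
wrist_force: [0.1, -0.5, -0.5]
grip_width: 0.711
finger_force: 27.3
```

```bash
python3 -m creep '[[[0,0,0.035,0,0.4],[0,0,0.035,0,0.4],[-0.012,0.043,0,0,0.4],[-0.012,0.043,0,0,0.4],[-0.012,0.044,0,0,0.4]]]'
python3 -m creep '[[[0,0,0,0,0.4],[0,0,0,0,0.4],[0,0,-0.02,0,0.4],[0,0,-0.02,0,0.4],[0,0,0,0,0.4]]]'
python3 snap.py w6; python3 - <<'E'
import cv2;cv2.imwrite('pics/w6c.png',cv2.imread('pics/w6.png')[0:480])
E
```

```text
time_s: 23.0
position: [0.5666, 0.2406, 0.1008]
ee_rot: [-3.142, -0.0, 0.007]
wrist_force: [-0.0, 1.0, -1.3]
grip_width: 0.71
finger_force: 27.5
time_s: 23.62
position: [0.566, 0.2376, 0.0587]
ee_rot: [3.139, 0.003, 0.006]
wrist_force: [-0.3, -0.2, -0.9]
grip_width: 0.704
finger_force: 27.5
[0.56664857 0.23841353 0.05972291]
```

View pics/w6.png

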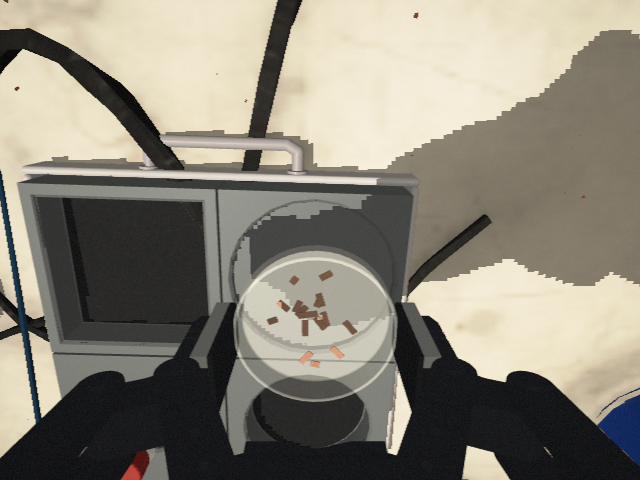

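Dish held level at (316,326); pocket behind it centred near x = 315 px.

```bash
python3 - <<'E'
from h import *
import json
np.set_printoptions(precision=4,suppress=True)
w=json.load(open("w6.json"));f=lambda p,z:atz("wrist",p,z,w)[:2]
print("dish top",f((316,326),.073),f((237,320),.073),f((395,320),.073),f((316,252),.073),f((316,400),.073),"pocket",f((229,278),.027),f((402,278),.027),f((315.5,201),.027))
E
```

```text
dish top [0.5704 0.2372] [0.5728 0.266 ] [0.573  0.2084] [0.5994 0.2374] [0.5372 0.237 ] pocket [0.5685 0.2784] [0.5688 0.1958] [0.6063 0.2374]
```

```bash
python3 -m creep '[[[0,0,-0.015,0,0.4],[0,0,-0.01,0,0.4],[0,0,-0.005,0,0.4],[0,0,-0.003,0,0.4],[0,0,0,0,0.4]]]'
python3 -m creep '[[[0,0,-0.002,0,0.4],[0,0,0,0,0.4],[0,0,-0.001,0,0.4],[0,0,0,0,0.4],[0,0,0,0,0.4]]]'
```

```text
time_s: 24.3
position: [0.567, 0.2396, 0.0275]
ee_rot: [3.141, 0.0, 0.007]
wrist_force: [0.2, -0.0, -0.5]
grip_width: 0.713
finger_force: 27.5
time_s: 24.92
position: [0.567, 0.2396, 0.0246]
ee_rot: [3.142, 0.0, 0.007]
wrist_force: [0.2, 0.4, 0.3]
grip_width: 0.711
finger_force: 27.5
```

```bash
python3 -m creep '[[[0,0,-0.001,0,0.4],[0,0,0,0,0.4],[0,0,0,0,0.4],[0,0,0,0,0.4],[0,0,0,0,0.4]]]'
python3 -m creep '[[[0,0,-0.001,0,0.4],[0,0,0,0,0.4],[0,0,0,0,0.4],[0,0,0,0,0.4],[0,0,0,0,0.4]]]'
```

```text
time_s: 25.55
position: [0.567, 0.2397, 0.0237]
ee_rot: [-3.142, -0.0, 0.007]
wrist_force: [-0.3, 0.1, -1.2]
grip_width: 0.708
finger_force: 27.5
time_s: 26.18
position: [0.5671, 0.2397, 0.0229]
ee_rot: [-3.142, -0.0, 0.007]
wrist_force: [-0.8, -0.7, 5.5]
grip_width: 0.71
finger_force: 28.0
```

```bash
python3 -m creep '[[[0,0,0,0,0.12],[0,0,0,0,0.12],[0,0,0.01,0,0.12],[0,0,0.03,0,0.12],[0,0,0.05,0,0.05]]]'
python3 -m creep '[[[0,0,0.05,0,0.05],[0,0,0.05,0,0.05],[0,0,0.05,0,0.05],[0,0,0,1,0.05],[0.0034,-0.025,0,1,0.05]]]'
python3 -m creep '[[[0.0034,-0.025,0,1,0.05],[0.0034,-0.025,0,1,0.05],[0.0034,-0.025,0,1,0.05],[0.0034,-0.025,0,1,0.05],[0.0034,-0.025,0,1,0.05]]]'
python3 -m creep '[[[0.0034,-0.025,0,1,0.05],[0.0034,-0.025,0,1,0.05],[0.0034,-0.025,0,1,0.05],[0.0034,-0.025,0,0.5,0.05],[0,0,0,0,0.05]]]'
python3 -m creep '[[[0,0,0,0,0.05],[0,0,0,0,0.05],[0,0,0,0,0.05],[0,0,0,0,0.05],[0,0,0,0,0.05]]]'
python3 snap.py w7; python3 -c "
from plant import *;print(get_obs()['joint_positions'])"
```

```text
time_s: 26.8
position: [0.5659, 0.239, 0.1127]
ee_rot: [3.14, 0.003, 0.007]
wrist_force: [0.3, -0.5, -1.0]
grip_width: 0.949
finger_force: 0.0
time_s: 27.42
position: [0.5699, 0.2172, 0.2643]
ee_rot: [-3.14, -0.003, 0.366]
wrist_force: [0.3, -1.9, -0.0]
grip_width: 0.945
finger_force: 0.0
time_s: 28.05
position: [0.5874, 0.0885, 0.2632]
ee_rot: [3.141, 0.0, 1.234]
wrist_force: [-0.2, 0.0, 0.8]
grip_width: 0.948
finger_force: 0.0
time_s: 28.68
position: [0.6011, -0.0136, 0.2625]
ee_rot: [-3.141, 0.002, 1.834]
wrist_force: [-0.6, -0.3, -0.2]
grip_width: 0.949
finger_force: 0.0
time_s: 29.3
position: [0.601, -0.0102, 0.2626]
ee_rot: [3.142, -0.0, 1.84]
wrist_force: [-0.1, -0.0, 0.0]
grip_width: 0.952
finger_force: 0.0
[ 0.60098301 -0.01028535  0.26260263]
[ 0.3756867   0.72057753 -0.80521913  1.58521212  0.56839238  1.08373327
 -0.3093789 ]
```

```bash
python3 -m creep '[[[0,0,-0.05,0,0.05],[0,0.001,-0.05,0,0.05],[0,0,-0.05,0,0.05],[0,0,0,0,0.05],[0,0,0,0,0.05]]]'
python3 -m creep '[[[0,0,-0.03,0,0.05],[0,0,-0.03,0,0.05],[0,0,-0.02,0,0.05],[0,0,-0.0126,0,0.05],[0,0,0,0,0.05]]]'
python3 -m creep '[[[0,0,0,0,0.2],[0,0,0,0,0.5],[0,0,0,0,0.5],[0,0,0,0,0.5],[0,0,0,0,0.5]]]' 20
```

```text
time_s: 29.98
position: [0.6023, -0.0087, 0.1143]
ee_rot: [3.139, -0.0, 1.84]
wrist_force: [-0.4, 0.1, 0.5]
grip_width: 0.95
finger_force: 0.0
time_s: 30.6
position: [0.6012, -0.0093, 0.0201]
ee_rot: [3.141, 0.0, 1.84]
wrist_force: [0.6, -0.2, 0.4]
grip_width: 0.952
finger_force: 0.0
time_s: 31.22
position: [0.6008, -0.0095, 0.0209]
ee_rot: [3.142, 0.0, 1.84]
wrist_force: [-2.0, -0.5, 5.1]
grip_width: 0.6
finger_force: 9.0
```

```bash
python3 -m creep '[[[0,0,0,0,0.6],[0,0,0,0,0.6],[0,0,0.01,0,0.6],[0,0,0.03,0,0.6],[0,0,0.03,0,0.6]]]'
python3 -m creep '[[[0,0,0.04,0,0.6],[0,0,0,0,0.6],[0,0,0,0,0.6],[0,0,0,0,0.6],[0,0,0,0,0.6]]]'
```

```text
time_s: 31.85
position: [0.6011, -0.0093, 0.0912]
ee_rot: [3.141, -0.0, 1.84]
wrist_force: [-0.3, -0.3, -0.6]
grip_width: 0.599
finger_force: 10.5
time_s: 32.48
position: [0.6004, -0.0095, 0.129]
ee_rot: [-3.14, -0.0, 1.84]
wrist_force: [0.0, -0.2, -0.2]
grip_width: 0.6
finger_force: 10.5
```

```bash
python3 -m creep '[[[0,0.05,0.02,0,0.6],[0,0.05,0.02,0,0.6],[-0.02,0.05,0,0,0.6],[-0.04,0.05,0,0,0.6],[-0.04,0.05,0,0,0.6]]]'
python3 -m creep '[[[-0.0205,0.0015,0,0,0.6],[0,0,0,0,0.6],[0,0,-0.03,0,0.6],[0,0,-0.03,0,0.6],[0,0,0,0,0.6]]]'
python3 snap.py w8
```

```text
time_s: 33.1
position: [0.5016, 0.2397, 0.1695]
ee_rot: [-3.141, -0.001, 1.839]
wrist_force: [0.3, 0.7, -0.6]
grip_width: 0.6
finger_force: 10.5
time_s: 33.72
position: [0.4826, 0.2375, 0.108]
ee_rot: [-3.138, 0.002, 1.837]
wrist_force: [-1.0, -1.1, -1.3]
grip_width: 0.6
finger_force: 10.5
[0.48313428 0.23861178 0.10937796]
```

View pics/w8.png

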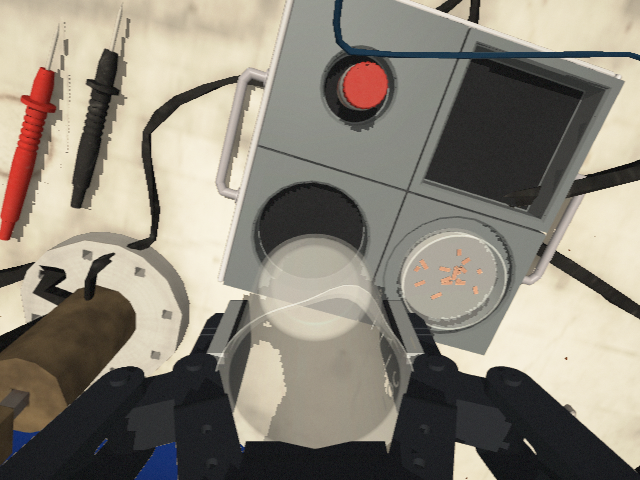

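Vial and dish both sit in their pockets. Beaker base is at (313,287) and its pocket at about (311,236).

```bash
python3 - <<'E'
from h import *
import json
np.set_printoptions(precision=4,suppress=True)
w=json.load(open("w8.json"));f=lambda p,z:atz("wrist",p,z,w)[:2]
print("beaker base",f((313,287),.089),f((258,287),.089),f((369,287),.089),f((314,235),.089))
print("pocket",f((252,236),.027),f((371,236),.027),f((313,181),.027),"junction",f((408,190),.027))
print("dish",f((455,268),.036),"vial cap",f((367,84),.059),"vial base~",f((359,90),.027))
E
```

```text
beaker base [0.4814 0.2405] [0.4578 0.2339] [0.5055 0.2471] [0.4754 0.2642]
pocket [0.4453 0.2339] [0.5131 0.2525] [0.4715 0.275 ] junction [0.5249 0.2843]
dish [0.5641 0.2493] vial cap [0.482  0.3296] vial base~ [0.4822 0.3279]
```

```bash
python3 - <<'E'
from h import *
import json
from plant import get_obs
np.set_printoptions(precision=4,suppress=True)
w=json.load(open("w8.json"));p=lambda P:proj("wrist",P,w)
f=lambda p,z:atz("wrist",p,z,w)[:2]
print("expected pocket px",p((.5674,.2398,.027)),"dish centred px",p((.5674,.2398,.036)),"now dish est",f((455,272),.036),"pocket est",f((450,274),.027), "vial exp",p((.4824,.3288,.027)),p((.4824,.3288,.059)))
print(get_obs()["position"])
E
```

```text
expected pocket px [449.3994 277.3482] dish centred px [454.2038 283.6955] now dish est [0.5651 0.2469] pocket est [0.5669 0.242 ] vial exp [359.9157  88.4508] [367.2203  86.1631]
[0.4831 0.2386 0.1094]
```

```bash
python3 -m creep '[[[0,0,-0.025,0,0.6],[0,0,-0.01,0,0.6],[0,0,0,0,0.6],[0,0,0,0,0.6],[0,0,0,0,0.6]]]'
```

```text
time_s: 34.4
position: [0.4829, 0.24, 0.0758]
ee_rot: [3.14, -0.0, 1.84]
wrist_force: [0.8, 0.7, -0.7]
grip_width: 0.605
finger_force: 10.5
```

Target is (0.4815, 0.2405), with contact expected at z ≈ 0.029.

```bash
python3 -m creep '[[[-0.0015,0.0005,-0.02,0,0.6],[0,0,-0.015,0,0.6],[0,0,-0.005,0,0.6],[0,0,-0.003,0,0.6],[0,0,0,0,0.6]]]'
python3 -m creep '[[[0,0,-0.001,0,0.6],[0,0,-0.001,0,0.6],[0,0,0,0,0.6],[0,0,0,0,0.6],[0,0,0,0,0.6]]]'
```

```text
time_s: 35.02
position: [0.4811, 0.2403, 0.0321]
ee_rot: [3.141, -0.0, 1.84]
wrist_force: [-0.1, 0.4, -0.8]
grip_width: 0.602
finger_force: 10.5
time_s: 35.65
position: [0.4809, 0.2403, 0.0301]
ee_rot: [3.141, -0.0, 1.84]
wrist_force: [-0.4, 0.6, -0.9]
grip_width: 0.599
finger_force: 10.5
```

```bash
python3 -m creep '[[[0,0,-0.001,0,0.6],[0,0,0,0,0.6],[0,0,0,0,0.6],[0,0,0,0,0.6],[0,0,0,0,0.6]]]'
python3 -m creep '[[[0,0,-0.001,0,0.6],[0,0,0,0,0.6],[0,0,0,0,0.6],[0,0,0,0,0.6],[0,0,0,0,0.6]]]'
```

```text
time_s: 36.28
position: [0.481, 0.2402, 0.0298]
ee_rot: [3.141, 0.0, 1.84]
wrist_force: [-0.1, -1.1, 8.1]
grip_width: 0.605
finger_force: 10.8
time_s: 36.9
position: [0.481, 0.2403, 0.0297]
ee_rot: [3.14, 0.001, 1.84]
wrist_force: [-2.3, -2.0, 15.8]
grip_width: 0.602
finger_force: 10.9
```

```bash
python3 -m creep '[[[0,0,0.002,0,0.22],[0,0,0,0,0.22],[0,0,0,0,0.22],[0,0,0.01,0,0.22],[0,0,0.02,0,0.22]]]'
python3 -m creep '[[[0,0,0.05,0,0.1],[0,0,0.05,0,0.1],[0,0,0.05,0,0.1],[0,0,0.03,0,0.1],[0.009,0.047,0,0,0.1]]]'
python3 -m creep '[[[0.01,0.045,0,0,0.1],[0.01,0.045,0,0,0.1],[0.01,0.045,0,0,0.1],[0.01,0.045,0,0,0.1],[0,0,0,0,0.1]]]'
python3 -m creep '[[[0,0,0,0,0.1],[0,0,0,0,0.1],[0,0,0,0,0.1],[0,0,0,0,0.1],[0,0,0,0,0.1]]]'
python3 - <<'E'
from blob import *
print(get_obs()["position"]);
print(blob((10,100,40),(35,255,255),.13,(.53,.467),name="pics/w9.png"))
print(blob((10,100,40),(35,255,255),.13,(.53,.467),"side"))
E
```

```text
time_s: 37.52
position: [0.4804, 0.24, 0.0602]
ee_rot: [-3.14, 0.0, 1.84]
wrist_force: [0.8, 0.4, -0.2]
grip_width: 0.779
finger_force: 0.0
time_s: 38.15
position: [0.4919, 0.2842, 0.2429]
ee_rot: [3.138, 0.003, 1.834]
wrist_force: [1.6, 0.2, 0.5]
grip_width: 0.903
finger_force: 0.0
time_s: 38.78
position: [0.5277, 0.4713, 0.2399]
ee_rot: [-3.14, -0.004, 1.844]
wrist_force: [-0.4, 0.0, -0.7]
grip_width: 0.898
finger_force: 0.0
time_s: 39.4
position: [0.53, 0.4669, 0.2401]
ee_rot: [3.141, 0.0, 1.839]
wrist_force: [0.5, -0.1, 0.3]
grip_width: 0.901
finger_force: 0.0
[0.53002974 0.46692136 0.24013976]
[(np.int32(3640), [285, 181, 66, 70], array([0.5294, 0.4779, 0.13  ])), (np.int32(390), [215, 295, 183, 51], array([0.5398, 0.4018, 0.13  ])), (np.int32(1271), [212, 360, 218, 73], array([0.5787, 0.3347, 0.13  ])), (np.int32(99), [499, 466, 17, 14], array([0.7401, 0.3056, 0.13  ]))]
[(np.int32(388), [333, 340, 21, 23], array([0.5314, 0.4841, 0.13  ])), (np.int32(1100), [371, 219, 40, 39], array([0.4153, 0.1308, 0.13  ])), (np.int32(106), [421, 223, 10, 30], array([0.3313, 0.1184, 0.13  ])), (np.int32(196), [395, 186, 18, 15], array([ 0.3667, -0.0591,  0.13  ]))]
```

```bash
python3 - <<'E'
from h import *
print(atz("wrist",(318,216),.1155),atz("side",(343.5,351.5),.1155))
E
```

```text
[0.53071838 0.47433854 0.1155    ] [0.52914228 0.47462379 0.1155    ]
```

```bash
python3 -m creep '[[[0,0.005,-0.05,0,0.1],[0,0,-0.04,0,0.1],[0,0,-0.03,0,0.1],[0,0,-0.022,0,0.1],[0,0,0,0,0.1]]]'
python3 -m creep '[[[0,0,0,0,0.6],[0,0,0,0,0.8],[0,0,0,0,0.8],[0,0,0,0,0.8],[0,0,0,0,0.8]]]' 60
python3 -m creep '[[[0,0,0,0,0.8],[0,0,0.005,0,0.8],[0,0,0.02,0,0.8],[0,0,0.03,0,0.8],[0,0,0,0,0.8]]]'
```

```text
time_s: 40.12
position: [0.5293, 0.4713, 0.0964]
ee_rot: [-3.139, 0.002, 1.84]
wrist_force: [0.3, -0.3, 1.6]
grip_width: 0.897
finger_force: 0.0
time_s: 40.75
position: [0.5304, 0.4735, 0.1001]
ee_rot: [3.139, -0.002, 1.84]
wrist_force: [-0.4, -0.4, 6.9]
grip_width: 0.496
finger_force: 61.5
time_s: 41.38
position: [0.531, 0.4741, 0.1567]
ee_rot: [3.137, -0.004, 1.839]
wrist_force: [0.5, 0.5, -2.2]
grip_width: 0.497
finger_force: 61.2
```

```bash
python3 -m creep '[[[0,0,0.04,0,0.8],[0.013,-0.049,0,0,0.8],[0.013,-0.049,0,0,0.8],[0.013,-0.049,0,0,0.8],[0,0,0,0,0.8]]]'
python3 -m creep '[[[0,0,0,0,0.8],[0,0,0,0,0.8],[0,0,-0.03,0,0.8],[0,0,0,0,0.8],[0,0,0,0,0.8]]]'
python3 - <<'E'
from blob import *
p=get_obs()["position"];print(p,get_obs()["ee_rot"])
for r in blob((10,100,40),(35,255,255),p[2]+.031,p[:2],name="pics/w10.png"):print(r)
w=__import__("plant").camera_info("wrist");print("pocket px",proj("wrist",(.570,.327,.027),w))
for r in blob((10,100,40),(35,255,255),p[2]+.016,p[:2],"side",name="pics/s10.png")[:2]:print(r)
E
```

```text
time_s: 42.0
position: [0.5718, 0.3173, 0.1915]
ee_rot: [-3.14, 0.007, 1.831]
wrist_force: [-0.1, 0.2, -2.7]
grip_width: 0.495
finger_force: 61.6
time_s: 42.62
position: [0.5687, 0.3264, 0.1637]
ee_rot: [3.141, -0.001, 1.841]
wrist_force: [-0.1, 0.9, -2.1]
grip_width: 0.493
finger_force: 61.6
[0.56872092 0.32643484 0.1636917 ] [ 3.14096551e+00 -9.95707723e-04  1.84087712e+00]
(np.int32(14708), [250, 266, 131, 141], array([0.5668, 0.3356, 0.1947]))
(np.int32(936), [174, 160, 259, 33], array([0.5486, 0.3849, 0.1947]))
(np.int32(63), [116, 187, 23, 11], array([0.5024, 0.367 , 0.1947]))
(np.int32(564), [78, 60, 30, 105], array([0.4918, 0.3875, 0.1947]))
pocket px [315.34062109 220.18269296]
(np.int32(238), [317, 269, 19, 16], array([0.5681, 0.3307, 0.1797]))
(np.int32(1791), [358, 210, 53, 48], array([0.4429, 0.1939, 0.1797]))
```

```bash
python3 - <<'E'
from h import *
a=atz("wrist",(315.5,266),.1651);b=atz("wrist",(315.5,407),.1945);print(a,b,(a+b)/2)
E
```

```text
[0.56424228 0.34739009 0.1651    ] [0.57498355 0.30828778 0.1945    ] [0.56961291 0.32783894 0.1798    ]
```

```bash
python3 -m creep '[[[0,0,-0.02,0,0.8],[0,0,-0.015,0,0.8],[0,0,-0.01,0,0.8],[0,0,-0.004,0,0.8],[0,0,0,0,0.8]]]'
python3 -m creep '[[[0,0,-0.002,0,0.8],[0,0,-0.001,0,0.8],[0,0,-0.001,0,0.8],[0,0,0,0,0.8],[0,0,0,0,0.8]]]'
```

```text
time_s: 43.35
position: [0.5688, 0.3253, 0.1138]
ee_rot: [-3.141, -0.0, 1.84]
wrist_force: [-0.2, 0.0, -1.3]
grip_width: 0.5
finger_force: 61.6
time_s: 43.98
position: [0.569, 0.3252, 0.1101]
ee_rot: [3.141, 0.0, 1.84]
wrist_force: [-0.1, 1.0, -1.5]
grip_width: 0.499
finger_force: 61.6
```

```bash
python3 -m creep '[[[0,0,-0.001,0,0.8],[0,0,0,0,0.8],[0,0,0,0,0.8],[0,0,0,0,0.8],[0,0,0,0,0.8]]]'
python3 -m creep '[[[0,0,-0.001,0,0.8],[0,0,0,0,0.8],[0,0,0,0,0.8],[0,0,0,0,0.8],[0,0,0,0,0.8]]]'
```

```text
time_s: 44.6
position: [0.569, 0.3253, 0.1091]
ee_rot: [3.141, -0.0, 1.84]
wrist_force: [0.9, -0.2, -0.8]
grip_width: 0.498
finger_force: 62.2
time_s: 45.22
position: [0.569, 0.3254, 0.1091]
ee_rot: [3.141, -0.0, 1.84]
wrist_force: [-1.5, -1.0, 5.8]
grip_width: 0.499
finger_force: 62.7
```

```bash
python3 -m creep '[[[0,0,0,0,0.25],[0,0,0,0,0.25],[0,0,0,0,0.15],[0,0,0.01,0,0.1],[0,0,0.03,0,0.1]]]'
python3 -m creep '[[[0,0,0.05,0,0.1],[0,0,0.05,0,0.1],[0,0,0.05,0,0.1],[0,-0.04,0,0,0.1],[0,-0.04,0,0,0.1]]]'
python3 -m creep '[[[-0.02,-0.04,0,0,0.1],[-0.02,0,0.02,0,0.1],[0,0,0,0,0.1],[0,0,0,0,0.1],[0,0,0,0,0.1]]]'
python3 - <<'E'
from blob import *
from plant import camera_info
p=get_obs()["position"];print(p,get_obs()["wrist_force"])
for r in blob((10,100,40),(35,255,255),.1245,(.57,.327),name="pics/w11.png")[:2]:print("cap",r)
for r in blob((80,120,60),(100,255,255),.054,(.482,.329))[:2]:print("vial",r)
for r in blob((10,100,40),(35,255,255),.1245,(.57,.327),"side",name="pics/s11.png")[:1]:print("side cap",r)
w=camera_info("wrist")
# beaker and dish circles
im=cv2.cvtColor(cv2.imread("pics/w11.png"),cv2.COLOR_BGR2HSV)
m=cv2.inRange(im,(3,90,90),(18,255,255));k,l,s,ce=cv2.connectedComponentsWithStats(m)
P=np.array([atz("wrist",ce[i],.026,w)[:2] for i in range(1,k) if s[i,4]>3]);P=P[np.hypot(*(P-[.567,.24]).T)<.05]
print("chips mean",P.mean(0),len(P),"min",P.min(0),"max",P.max(0))
E
```

```text
time_s: 45.85
position: [0.5681, 0.3244, 0.1474]
ee_rot: [-3.139, 0.001, 1.84]
wrist_force: [0.2, 0.3, 0.7]
grip_width: 0.904
finger_force: 0.0
time_s: 46.48
position: [0.5689, 0.245, 0.2995]
ee_rot: [3.139, -0.0, 1.841]
wrist_force: [0.4, -0.0, -0.7]
grip_width: 0.901
finger_force: 0.0
time_s: 47.1
position: [0.5292, 0.2054, 0.3174]
ee_rot: [-3.141, -0.0, 1.84]
wrist_force: [0.6, -0.0, -0.3]
grip_width: 0.902
finger_force: 0.0
[0.52922109 0.20540485 0.31737217] [ 0.61632689 -0.03533696 -0.30028075]
cap (np.int32(3166), [375, 35, 63, 64], array([0.5694, 0.3282, 0.1245]))
cap (np.int32(507), [277, 0, 196, 44], array([0.5335, 0.346 , 0.1245]))
vial (np.int32(444), [289, 33, 23, 25], array([0.4812, 0.3292, 0.054 ]))
vial (np.int32(1070), [99, 39, 37, 102], array([0.3226, 0.2468, 0.054 ]))
side cap (np.int32(178), [316, 286, 19, 13], array([0.5696, 0.3203, 0.1245]))
chips mean [0.56625401 0.24121652] 11 min [0.54613401 0.22524473] max [0.58594256 0.25598805]
```

```bash
python3 -c "
from plant import *;print(sign_off())"
```

```text
the job is handed in; nothing more can be done
None
```

The job is handed in: the dish, small vial, beaker and small blue-capped bottle are each set down in their own pocket. The last camera measurements put dish, vial and bottle within a few millimetres of the pocket middles; the beaker was not measured again after its release. I never touched the large bottle or the large vial. It took about 47 s of the 144 s allowed, and sign-off returned no verdict.

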